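Loosen the left-hand nut on the peg clamp

ROBOT

A 6-joint arm with a two-finger parallel gripper is mounted at the origin on the work surface. World frame = base frame: x ahead of the robot, y to its left, z up, the work surface at z = 0. Lengths are in m, angles in rad, forces in N, time in s.
With the tool pointing down it reaches from about 0.425 to 0.925 m from the base axis. Payload 12.5 kg.
Tool frame: the origin (TCP) lies at the very end of the fingers, on their centre line; the grasp point (between the pads) lies 19 mm behind it (robot.tcp_to_grasp is the distance from the TCP to the grasp point, in m); z points along the fingers, y is the direction in which the jaws open and shut (so a half turn about z gives the same grasp; the last joint's range is limited). The gripper opens to 85 mm and grips with 20 to 120 N. Pads are 22 mm wide; open, the fingers measure 114 mm over their backs; the gripper's body (76 mm by 85 mm) begins 54 mm behind the grasp point. The pads swing forward as they close: fully open they stand 13 mm farther back than shut.
Start: joints at [-1.361, 0.491, 1.559, -0, 1.092, -0.106], TCP at [0.194, -0.594, 0.193] pointing down, gripper open.
Joint ranges: [-3.1, 3.1], [-0.84, 2.19], [0.05, 2.79], [-1.13, 4.28], [0.06, 2.93], [-2.69, 2.69]. Speed limits (rad/s): [2.22, 2.22, 2.79, 3.14, 3.14, 3.14].

INTERFACE

Orientations are given as a rotation vector (axis times angle).
In Python, from rig import robot gives the robot as it stands.
- The arm moves only by the tool jog_arm, never from a script. Its arguments are lists of equal length, an entry for each row: "hand": the opening, from 0 (shut) to 1 (fully open); "offset": the shift along the tool's x, y, z in units of 60 mm (1.0 is 60 mm), a list of three; "yaw": the turn about the tool's z in units of 6 degrees (1.0 is 6 degrees). A call has 1 to 5 rows; each row shifts and turns the commanded pose from where the row before left it, along the tool's axes as they then stand; what a row does not reach is not made up. A row lasts 1/8 s, in which the tool goes at most 62.5 mm and 10.7 degrees, less where a joint would pass 70% of its speed; a pose out of reach is approached as far as the arm can. A call is refused whole if a number of a shift passes 1 or a number of a turn 1, either way. A call with a gripper value outside its range is refused whole. The fingers move at their own pace and stop on an object; "grip_force" is the grip in N (left out, the last holds). Time passes only in rows, so rows that do not move let the fingers close. It gives the time, the measured TCP pose, the force and the opening at its end, in the units of the state.
- robot.read_state(): the state, without advancing time (a new reading comes with each control period).
- robot.camera(name): name is "scene" or "top" or "wrist"; returns the picture (420x560x3 uint8, blue, green, red); there is no depth.
- robot.camera_model(name): a dict with "camera_matrix" (3x3 intrinsics, pixels), "extrinsics" (4x4, takes a point from camera to world coordinates); the wrist camera has in their place "tool_from_camera" (4x4, takes a point from camera to tool coordinates, whose origin is the TCP and whose axes are the flange's). Camera axes: x right, y down, z forward; pixel columns grow to the right and rows downward; lengths in m; the calibration is good to about 2 mm. A picture is of the moment at which its call begins: read the wrist's pose just before it. camera_model takes no time and is no camera call.
- robot.hand_in(): hands the job in, once; it reports no verdict.
The state is a dict: "time": time; "joint_pos": joint angles; "dq": joint speeds; "effort": joint torques, N m; "tool_pos": TCP position; "orientation": TCP orientation; "ft_force": force on the tool from outside, world axes, zero at the start; "moment": the same for the moment, N m; "opening": opening from 0.0 (shut) to 1.0 (fully open).
Only numpy, scipy, OpenCV 4.12 (cv2) and the standard library are available. Lean on these libraries where they do the work, as an engineer would, in place of code of your own. Each camera call takes 0.05 s, during which the arm holds its last target. There are 200 camera calls.

TASK

Two alike wooden clamp jigs stand on the bench, one gripping a round tuning peg with a paddle head and the other a flat horn slab. Loosen the brass wing nut of the jig that holds the peg by a good sixth of a turn and let go of it; mind that it has a left-hand thread, so do not tighten it further. Leave the other jig's nut as it is.

Things in the scene. Friction and masses are not known exactly. Their poses are not given: they have to be found in the camera images.
- peg_nut (a joint): Angle (rad) of the wing nut on the jig that holds the peg. Left-hand thread: grows as the nut turns clockwise seen from above, which loosens it; anticlockwise tightens it. Starts tight, between -0.05 and 0.15; jams at -0.4, turns freely up to 2.3. Friction 0.08 N m; stays where it is left and does not rise as it turns.
- peg_nut_grip (a point): Grip point on that nut's upright axis, 81 mm above the bench, x along the wings, y across, z up. Brass upright plate with round ends, 72 long, 12 thick, 36 mm high (21 below to 15 above the point; stud tip 8 mm more). Jig, fixed: dark wood block 160 x 80 x 30 mm, nut at its middle; steel strap 28 mm below the point; peg 133 mm long, 17 mm shank, 34 mm paddle head, lying across under the strap.
- slab_nut (a joint): Angle (rad) of the same kind of nut on the other jig, which holds a flat cream horn slab 50 x 120 x 17 mm across under its strap. To be left alone; starts between -0.05 and 0.15. Either jig may stand on the left.
- slab_nut_grip (a point): The same point on the other jig's nut, x along its wings, z up.
Not all that is in view belongs to the job. Leave any purple look-alike of the part that bears peg_nut alone.

How it is judged:
By the outcome, as a careful person would: the job done as asked, in the order asked, and still so for the second after the job is handed in, with the robot touching nothing.
It also fails if it takes over 32 s, if anything falls off the work surface, if the arm or the gripper's body presses on something with over 40 N, if the wrist force passes 120 N, or if a joint passes its speed limit or range.

## Working session

There is one attempt and no reset: what is moved stays moved. The work goes in short steps, Python scripts to look and compute and a tool call to move; the robot and the scene stay as the last step left them, time stands still between calls to the robot, and variables do not carry over. Pictures are saved under pics/ and viewed, about 8 in all and at most 12, crops included, and the job is handed in when it is done.

Besides the shell and the picture viewer there is one more tool, called as name(argument=value, ...), one argument or row to a line, values as JSON. jog_arm: Moves the arm, as the interface text tells. Its arguments: {"type":"object","properties":{"hand":{"type":"array"},"offset":{"type":"array"},"yaw":{"type":"array"},"grip_force":{"type":"number"}},"required":["hand","offset","yaw"]}

```bash
mkdir -p pics; ls
python3 - <<'E'
from rig import robot
import cv2
for n in("scene","top"):
    cv2.imwrite(f"pics/{n}0.png",robot.camera(n))
    m=robot.camera_model(n);print(n,m)
print(robot.camera_model("wrist"));print(robot.read_state())
E
```

```text
pics
scene {'camera_matrix': array([[523.32216397,   0.        , 287.64603962],
       [  0.        , 523.32216397, 199.88338431],
       [  0.        ,   0.        ,   1.        ]]), 'extrinsics': array([[-0.2574419 ,  0.6363604 , -0.72716512,  1.08427923],
       [ 0.96614129,  0.18288232, -0.18200293,  0.16918716],
       [ 0.01716619, -0.74939943, -0.66189562,  0.64705656],
       [ 0.        ,  0.        ,  0.        ,  1.        ]])}
top {'camera_matrix': array([[491.3730307 ,   0.        , 279.40861216],
       [  0.        , 491.3730307 , 209.38573501],
       [  0.        ,   0.        ,   1.        ]]), 'extrinsics': array([[-0.00171288, -0.98823119,  0.15295813,  0.35947301],
       [-0.99996259,  0.00298945,  0.00811631,  0.00322649],
       [-0.00847805, -0.15293851, -0.98819934,  0.8245199 ],
       [ 0.        ,  0.        ,  0.        ,  1.        ]])}
{'camera_matrix': array([[307.51867899,   0.        , 282.05999639],
       [  0.        , 307.51867899, 207.82195756],
       [  0.        ,   0.        ,   1.        ]]), 'tool_from_camera': array([[-7.83491671e-04, -
[... 268 characters left out ...]
0,  0.00000000e+00,
         1.00000000e+00]])}
{'time': 0.1, 'joint_pos': array([-1.36061831e+00,  4.91479107e-01,  1.55940342e+00, -1.81753193e-05,
        1.09170475e+00, -1.05614336e-01]), 'dq': array([ 0.00062736, -0.00158679, -0.00266726, -0.00078915, -0.00126695,
        0.0002084 ]), 'effort': array([ 3.45057764e-03, -6.19445372e+01, -2.62025285e+01, -5.28477631e-05,
        2.88825911e-03,  1.47779508e-05]), 'tool_pos': array([ 0.19406313, -0.59384985,  0.19269359]), 'orientation': array([-3.10152995e+00, -4.93843820e-01,  1.06906329e-04]), 'ft_force': array([0.33069397, 1.22539947, 0.337437  ]), 'moment': array([-0.02371728, -0.00777491, -0.03840252]), 'opening': 1.001926846965438}
```

View pics/scene0.png

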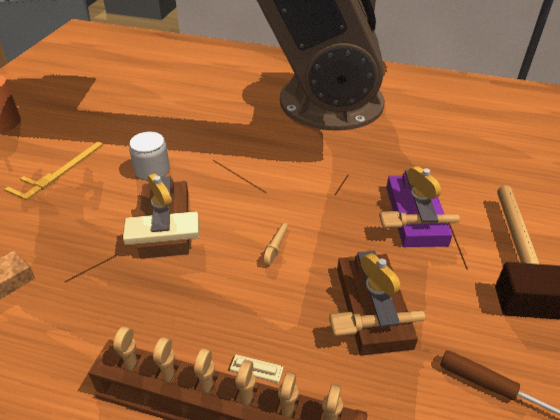

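View pics/top0.png

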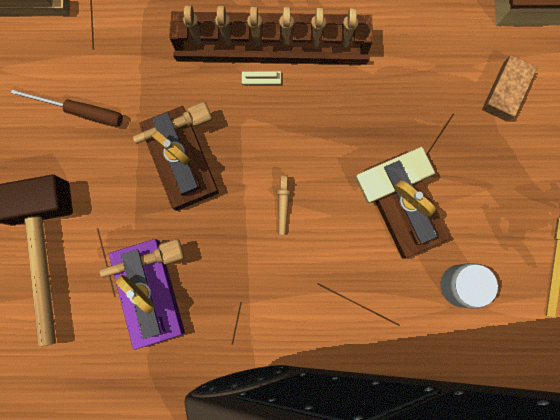

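The top view shows three things that could be mistaken for one another. The dark wood jig with the peg has its nut at about (172,150), or (380,275) in the scene view. The purple look-alike is at (133,293), and the slab jig's nut is at (415,198). The dark jig with the peg is the target, so I'll take a close crop of it from both views.

Run:
```python
import cv2,numpy as np
a=cv2.imread("pics/top0.png")[95:215,122:222]; b=cv2.imread("pics/scene0.png")[240:360,325:425]
r=lambda i:cv2.resize(i,(400,480),interpolation=cv2.INTER_CUBIC)
o=np.hstack([r(a),r(b)])
for k in range(0,800,80): cv2.putText(o,str((122 if k<400 else 325)+(k%400)//4),(k,10),0,.35,(255,255,255)); cv2.line(o,(k,12),(k,18),(255,255,255))
for k in range(80,480,80): cv2.putText(o,f"{95+k//4}",(0,k),0,.35,(255,255,255));cv2.putText(o,f"{240+k//4}",(400,k),0,.35,(255,255,255))
cv2.imwrite("pics/crop1.png",o)
```

```text
(no output)
```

View pics/crop1.png

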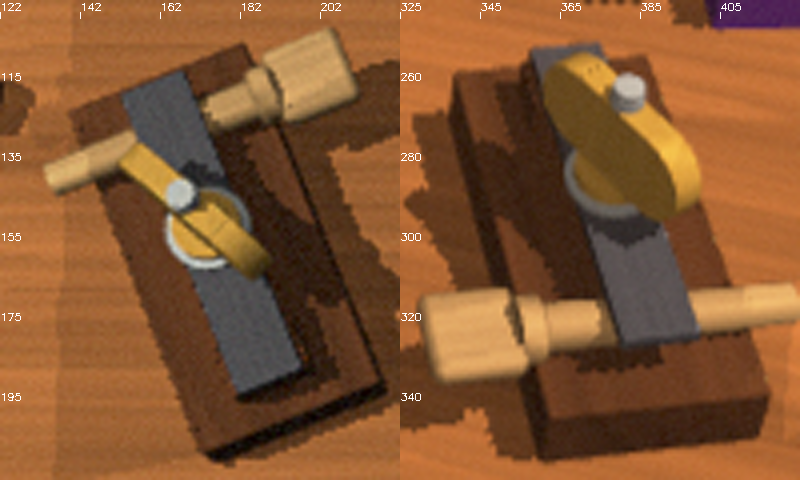

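The crop confirms the dark wood jig clamps the peg, whose paddle head shows at right in the top view. The stud tip is at top (167,142) and scene (382,262.5). The wing ends are at top (154.7,133.5) and (186.5,161.7).

```bash
cat > h.py <<'E'
from rig import robot
import numpy as np, cv2
from scipy.spatial.transform import Rotation as R
def ray(n,uv):
    m=robot.camera_model(n); K=m["camera_matrix"]
    if n=="wrist":
        s=robot.read_state(); T=np.eye(4);T[:3,:3]=R.from_rotvec(s["orientation"]).as_matrix();T[:3,3]=s["tool_pos"]; E=T@m["tool_from_camera"]
    else: E=m["extrinsics"]
    return E[:3,3],E[:3,:3]@np.linalg.inv(K)@[*uv,1]
def at(n,uv,z):
    o,d=ray(n,uv); return o+d*(z-o[2])/d[2]
E
python3 - <<'E'
from h import *
a=at("top",(167,142),.104);b=at("scene",(382,262.5),.104)
print(a,b)
l=at("top",(154.7,133.5),.079);r=at("top",(186.5,161.7),.079);print(l,r,np.linalg.norm(l-r),(l+r)/2)
v=l-r;print("wing az deg",np.degrees(np.arctan2(v[1],v[0])))
# jig block direction: top corners of block z=.03, px
p=[at("top",(122+x/4,95+y/4),.03) for x,y in((70,113),(212,448),(382,380),(243,45))]
print(np.round(p,3),np.mean(p,0)); q=p[0]-p[1];print(np.degrees(np.arctan2(q[1],q[0])),np.linalg.norm(q))
s=robot.read_state();M=R.from_rotvec(s["orientation"]).as_matrix();print(M.round(3))
g=(a+b)/2;print("tool-frame delta",M.T@(g-s["tool_pos"]))
y=M[:,1];print("jaw y az",np.degrees(np.arctan2(y[1],y[0])))
E
```

```text
[0.57509736 0.1797292  0.104     ] [0.57824666 0.17939772 0.104     ]
[0.59651672 0.20574516 0.079     ] [0.55064578 0.15428516 0.079     ] 0.0689367432338531 [0.57358125 0.18001516 0.079     ]
wing az deg 48.28650077018783
[[0.63  0.245 0.03 ]
 [0.487 0.181 0.03 ]
 [0.515 0.112 0.03 ]
 [0.66  0.173 0.03 ]] [0.57297632 0.17784445 0.03      ]
24.20774781020867 0.15700453257357155
[[ 0.951  0.311 -0.   ]
 [ 0.311 -0.951  0.001]
 [ 0.    -0.001 -1.   ]]
tool-frame delta [ 0.60388513 -0.61624847  0.08935785]
jaw y az -71.90594802453093
```

jog_arm(
  hand=[1,1,1,1,1],
  offset=[
    [0.7,-0.7,0],
    [0.7,-0.7,0],
    [0.7,-0.7,0],
    [0.7,-0.7,0],
    [0.7,-0.7,0],
  ],
  yaw=[0,0,0,0,0],
)

```text
time: 0.72
tool_pos: [0.329, -0.3275, 0.1931]
orientation: [-3.103, -0.493, -0.0]
ft_force: [0.4, 0.0, 0.2]
opening: 1.001
```

jog_arm(
  hand=[1,1,1,1,1],
  offset=[
    [0.7,-0.7,0],
    [0.7,-0.7,0],
    [0.7,-0.7,0],
    [0.7,-0.7,0],
    [0.7,-0.7,0],
  ],
  yaw=[0,0,0,0,0],
)

```text
time: 1.35
tool_pos: [0.4635, -0.0626, 0.1932]
orientation: [3.102, 0.494, 0.0]
ft_force: [1.1, -0.5, -0.3]
opening: 1.0
```

jog_arm(
  hand=[1,1,1,1,1],
  offset=[
    [0.6,-0.6,0],
    [0.6,-0.6,0],
    [0.6,-0.6,0],
    [0,0,0],
    [0,0,0],
  ],
  yaw=[0,0,0,0,0],
)

```text
time: 1.98
tool_pos: [0.5316, 0.0717, 0.1928]
orientation: [3.102, 0.495, -0.002]
ft_force: [-0.1, -0.1, 0.3]
opening: 0.999
```

jog_arm(
  hand=[1,1,1,1,1],
  offset=[
    [0,0,0],
    [0,0,0],
    [0,0,0],
    [0,0,0],
    [0,0,0],
  ],
  yaw=[-1,-1,-1,-1,-1],
)

```text
time: 2.6
tool_pos: [0.5316, 0.0704, 0.1933]
orientation: [2.868, 1.283, -0.0]
ft_force: [0.1, -0.0, 0.4]
opening: 0.996
```

```bash
cat >> h.py <<'E'
def rep(g=np.array([.575,.179,.081])):
    s=robot.read_state();M=R.from_rotvec(s["orientation"]).as_matrix();y=M[:,1]
    print("t",s["time"],"tcp",s["tool_pos"].round(4),"jaw az",np.degrees(np.arctan2(y[1],y[0])).round(2),"q6",s["joint_pos"][5].round(3),"open",s["opening"],"F",s["ft_force"].round(1),s["moment"].round(2))
    print("delta units to grip",(M.T@(g+[0,0,-.016]-s["tool_pos"])/.06).round(3))
E
python3 - <<'E'
from h import *
rep(); cv2.imwrite("pics/w1.png",robot.camera("wrist"))
E
```

```text
t 2.6 tcp [0.5316 0.0704 0.1933] jaw az -41.81 q6 0.738 open 0.9958679706581396 F [ 0.1 -0.   0.4] [-0.02  0.02 -0.01]
delta units to grip [ 1.832 -0.667  2.137]
```

View pics/w1.png

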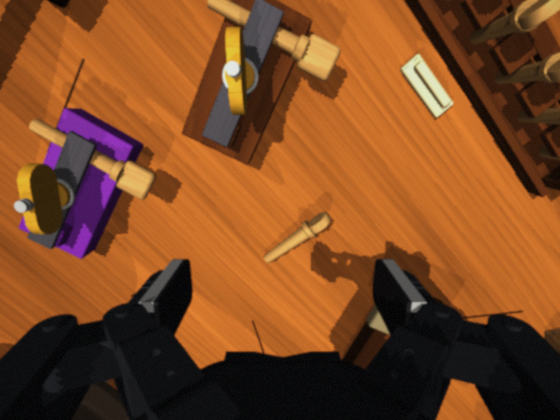

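The wrist view shows the target nut at about (233,72), with its wings nearly along the tool's x. The purple jig is at left, well apart. I'll move above the nut and look again.

jog_arm(
  hand=[1,1,1,1],
  offset=[
    [0.6,-0.3,0],
    [0.6,-0.3,0],
    [0.4,-0.07,0.3],
    [0,0,0],
  ],
  yaw=[0,0,0,0],
)

```text
time: 3.15
tool_pos: [0.5659, 0.17, 0.1739]
orientation: [-2.869, -1.278, 0.004]
ft_force: [-0.4, -0.4, -0.5]
opening: 0.999
```

Run:
```python
from h import *
rep(); cv2.imwrite("pics/w2.png",cv2.resize(robot.camera("wrist")[40:340,120:440],(800,750))[:600])
```

```text
t 3.15 tcp [0.5659 0.17   0.1739] jaw az -41.97 q6 0.913 open 0.999321403081844 F [-0.4 -0.4 -0.5] [-0.03  0.02  0.06]
delta units to grip [0.217 0.015 1.815]
```

View pics/w2.png

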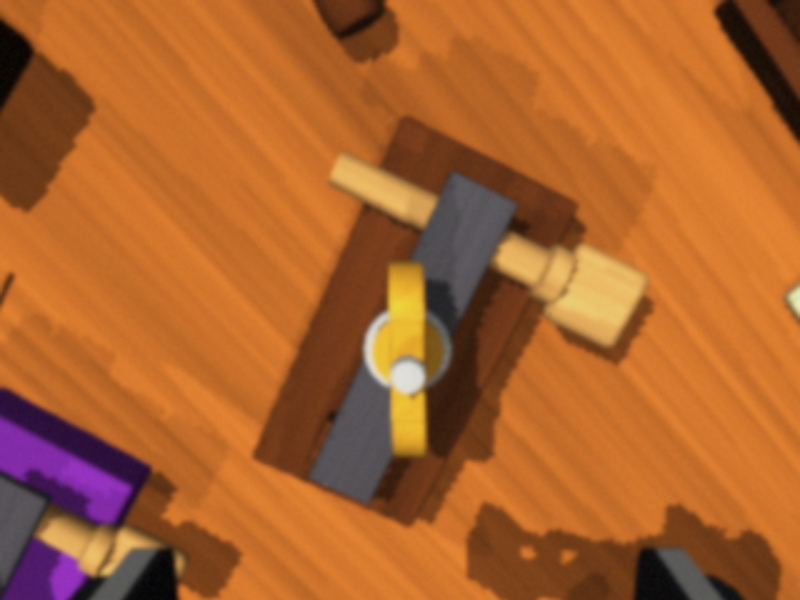

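The wings run from (406,264) to (409,455) in this crop, aligned with the tool's x to within about 1°. The stud tip is at (408,376).

Run:
```python
from h import *
f=lambda x,y:(120+x/2.5,40+y/2.5)
c=at("wrist",f(408,376),.104);a=at("wrist",f(406,264),.081);b=at("wrist",f(409,455),.081);v=a-b
print(c,(a+b)/2,np.linalg.norm(v),np.degrees(np.arctan2(v[1],v[0])))
rep((c+(a+b)/2)/2*[1,1,0]+[0,0,.081])
```

```text
[0.57617423 0.17859064 0.104     ] [0.57577507 0.17828053 0.081     ] 0.07094185864816917 48.910724634076566
t 3.2 tcp [0.5658 0.1694 0.1747] jaw az -41.98 q6 0.912 open 1.0005480734138483 F [ 0.1 -0.5  0.1] [ 0.02  0.03 -0.01]
delta units to grip [0.228 0.026 1.828]
```

jog_arm(
  hand=[1,1,1,1,1],
  offset=[
    [0.23,0.02,0],
    [0,0,0.5],
    [0,0,0.5],
    [0,0,0.4],
    [0,0,0.4],
  ],
  yaw=[-0.1,0,0,0,0],
)

```text
time: 3.82
tool_pos: [0.5772, 0.179, 0.067]
orientation: [2.863, 1.293, 0.002]
ft_force: [-0.1, 0.1, -0.4]
opening: 1.001
```

Run:
```python
from h import *
rep(np.array([.576,.1784,.081]))
```

```text
t 3.825 tcp [0.5772 0.179  0.067 ] jaw az -41.37 q6 0.914 open 1.000731460894646 F [-0.1  0.1 -0.4] [ 0.01 -0.03 -0.03]
delta units to grip [-0.021 -0.007  0.034]
```

jog_arm(
  hand=[0,0,0,0,0],
  offset=[
    [0,0,0],
    [0,0,0],
    [0,0,0],
    [0,0,0],
    [0,0,0],
  ],
  yaw=[0,0,0,0,0],
  grip_force=40,
)

```text
time: 4.45
tool_pos: [0.5765, 0.1796, 0.0676]
orientation: [2.862, 1.295, 0.001]
ft_force: [-0.6, -0.2, 0.5]
opening: 0.001
```

jog_arm(
  hand=[0,0,0,0,0],
  offset=[
    [0,0,0],
    [0,0,0],
    [0,0,0],
    [0,0,0],
    [0,0,0],
  ],
  yaw=[0,0,0,0,0],
)

```text
time: 5.08
tool_pos: [0.5763, 0.1795, 0.0671]
orientation: [2.862, 1.295, -0.0]
ft_force: [0.8, -1.2, 0.3]
opening: -0.001
```

Run:
```python
from h import *
rep(np.array([.576,.1784,.081]))
```

```text
t 5.075 tcp [0.5763 0.1795 0.0671] jaw az -41.31 q6 0.914 open -0.0010326658968665943 F [ 0.8 -1.2  0.3] [ 0.02  0.03 -0.01]
delta units to grip [-0.018  0.008  0.036]
```

The gripper reads an opening of 0, but a 12 mm plate should hold it at about 0.14. I'll look before moving.

Run:
```python
from h import *
a=cv2.resize(robot.camera("scene")[180:360,280:460],(400,400),interpolation=cv2.INTER_CUBIC)
b=cv2.resize(robot.camera("wrist")[140:400,150:410],(400,400),interpolation=cv2.INTER_CUBIC)
cv2.imwrite("pics/g1.png",np.hstack([a,b]))
rep()
```

```text
t 5.175 tcp [0.5764 0.1795 0.0672] jaw az -41.31 q6 0.914 open -0.0006071039798844738 F [ 1.1 -1.   0.6] [ 0.01  0.04 -0.04]
delta units to grip [-0.022 -0.011  0.036]
```

View pics/g1.png

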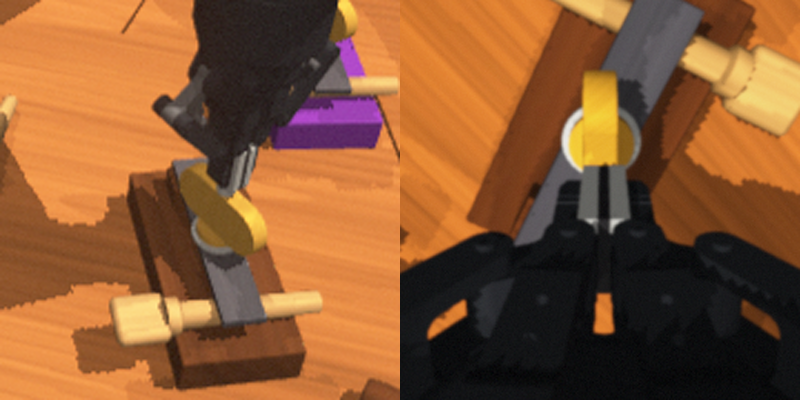

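Run:
```python
from h import *
s=robot.read_state();M=R.from_rotvec(s["orientation"]).as_matrix();t=s["tool_pos"]
def pr(n,P):
    m=robot.camera_model(n)
    if n=="wrist":
        T=np.eye(4);T[:3,:3]=M;T[:3,3]=t;E=T@m["tool_from_camera"]
    else:E=m["extrinsics"]
    p=m["camera_matrix"]@(np.linalg.inv(E)@[*P,1])[:3];return p[:2]/p[2]
w=np.array([np.cos(np.radians(48.7)),np.sin(np.radians(48.7)),0])
for nm,P in dict(tcp=t,grasp=t-M[:,2]*.019,b13=t-M[:,2]*.04,stud=np.array([.576,.1784,.104]),plA=np.array([.576,.1784,.081])+.036*w,plB=np.array([.576,.1784,.081])-.036*w,padL=t+M[:,0]*.011,padL2=t+M[:,0]*.011-M[:,2]*.03).items():
    a=pr("scene",P);b=pr("wrist",P);print(nm,P.round(4),"scene crop",((a-[280,180])*400/180).round(),"wrist crop",((b-[150,140])*400/260).round())
print(robot.tcp_to_grasp)
b=robot.camera("top");cv2.imwrite("pics/g2.png",np.hstack([cv2.resize(robot.camera("scene")[225:315,335:425],(400,400),interpolation=cv2.INTER_CUBIC),cv2.resize(robot.camera("wrist")[230:360,215:345],(400,400),interpolation=cv2.INTER_CUBIC)]))
```

```text
tcp [0.5764 0.1795 0.0672] scene crop [219. 219.] wrist crop [202. 150.]
grasp [0.5764 0.1795 0.0862] scene crop [223. 200.] wrist crop [202. 169.]
b13 [0.5764 0.1795 0.1072] scene crop [228. 178.] wrist crop [201. 195.]
stud [0.576  0.1784 0.104 ] scene crop [226. 180.] wrist crop [203. 194.]
plA [0.5998 0.2054 0.081 ] scene crop [259. 242.] wrist crop [203.  74.]
plB [0.5522 0.1514 0.081 ] scene crop [184. 169.] wrist crop [203. 248.]
padL [0.5836 0.1878 0.0672] scene crop [231. 231.] wrist crop [202. 124.]
padL2 [0.5836 0.1878 0.0972] scene crop [238. 200.] wrist crop [201. 152.]
0.0187
```

View pics/g2.png

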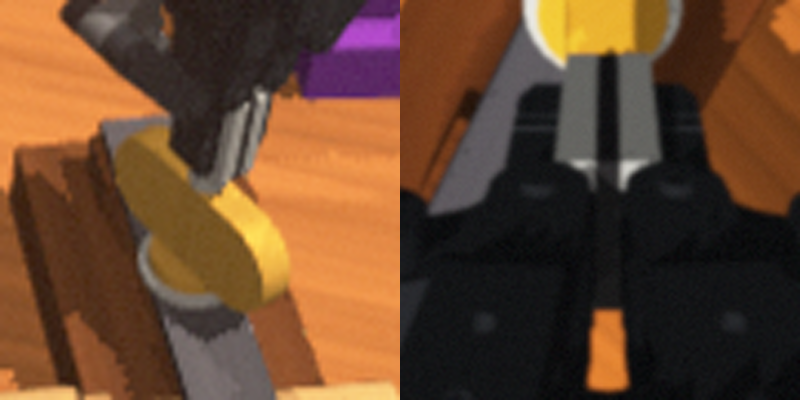

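The fingers closed above the nut. In the wrist views the finger ends sit about 40 mm behind the reported TCP: open I get -51 mm and shut -41 mm in tool z. The nut itself projects exactly where expected, so the reported TCP pose holds for the arm and the camera. The fingers are effectively shorter than stated, which puts the tips at z≈0.107, just over the stud. I'll open, go down about 36 mm while watching the force, and grip again.

jog_arm(
  hand=[1,1,1,1,1],
  offset=[
    [0,0,0],
    [0,0,0],
    [0,0,0],
    [0,0,0],
    [0,0,0],
  ],
  yaw=[0,0,0,0,0],
)

```text
time: 5.95
tool_pos: [0.5764, 0.1795, 0.0672]
orientation: [2.862, 1.295, -0.0]
ft_force: [1.6, 0.8, 0.0]
opening: 1.0
```

jog_arm(
  hand=[1,1,1,1,1],
  offset=[
    [0,0,0.15],
    [0,0,0.15],
    [0,0,0.15],
    [0,0,0.15],
    [0,0,0],
  ],
  yaw=[0,0,0,0,0],
)

```text
time: 6.58
tool_pos: [0.5759, 0.1794, 0.0302]
orientation: [-2.862, -1.295, 0.002]
ft_force: [0.4, 0.7, -0.1]
opening: 0.998
```

Run:
```python
from h import *
rep()
a=cv2.resize(robot.camera("scene")[180:360,280:460],(400,400),interpolation=cv2.INTER_CUBIC)
b=cv2.resize(robot.camera("wrist")[100:400,130:430],(400,400),interpolation=cv2.INTER_CUBIC)
cv2.imwrite("pics/g3.png",np.hstack([a,b]))
```

```text
t 6.575 tcp [0.5759 0.1794 0.0302] jaw az -41.31 q6 0.914 open 0.9978693151736416 F [ 0.4  0.7 -0.1] [-0.01 -0.03 -0.04]
delta units to grip [-0.016 -0.007 -0.579]
```

View pics/g3.png

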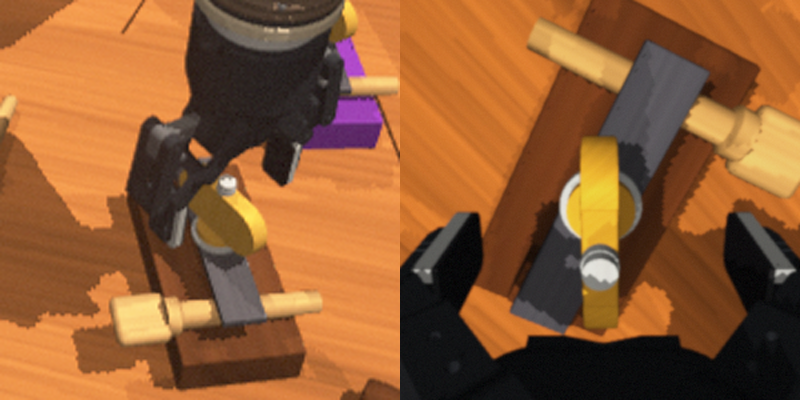

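The fingers now straddle the plate, centred, with no force. Closing.

jog_arm(
  hand=[0,0,0,0,0],
  offset=[
    [0,0,0],
    [0,0,0],
    [0,0,0],
    [0,0,0],
    [0,0,0],
  ],
  yaw=[0,0,0,0,0],
  grip_force=40,
)

```text
time: 7.3
tool_pos: [0.5756, 0.1802, 0.0314]
orientation: [-2.861, -1.295, 0.001]
ft_force: [-4.9, 5.0, 5.5]
opening: 0.137
```

Run:
```python
from h import *
rep()
```

```text
t 7.3 tcp [0.5756 0.1802 0.0314] jaw az -41.3 q6 0.914 open 0.13714160022008612 F [-4.9  5.   5.5] [0.63 0.67 0.04]
delta units to grip [-0.022  0.004 -0.559]
```

The opening is 0.137 (about 12 mm), so the plate is gripped. Now I'll turn it clockwise, which is +yaw with the tool pointing down.

jog_arm(
  hand=[0,0,0],
  offset=[
    [0,0,0],
    [0,0,0],
    [0,0,0],
  ],
  yaw=[0.7,0.7,0.7],
)

```text
time: 7.68
tool_pos: [0.5758, 0.18, 0.0314]
orientation: [-2.988, -0.97, 0.001]
ft_force: [-2.9, 1.9, 3.4]
opening: 0.133
```

Run:
```python
from h import *
rep()
```

```text
t 7.675 tcp [0.5758 0.18   0.0314] jaw az -54.02 q6 1.136 open 0.13345095853409192 F [-2.9  1.9  3.4] [0.32 0.47 0.1 ]
delta units to grip [-0.021  0.005 -0.559]
```

jog_arm(
  hand=[0,0,0,0,0],
  offset=[
    [0,0,0],
    [0,0,0],
    [0,0,0],
    [0,0,0],
    [0,0,0],
  ],
  yaw=[1,1,1,1,1],
)

```text
time: 8.3
tool_pos: [0.576, 0.1794, 0.0314]
orientation: [3.137, 0.162, -0.001]
ft_force: [-2.5, -0.9, 3.1]
opening: 0.133
```

jog_arm(
  hand=[0,0,0,0,0],
  offset=[
    [0,0,0],
    [0,0,0],
    [0,0,0],
    [0,0,0],
    [0,0,0],
  ],
  yaw=[1,1,1,1,1],
)

```text
time: 8.93
tool_pos: [0.5758, 0.1789, 0.0314]
orientation: [3.071, -0.655, -0.001]
ft_force: [-3.3, -5.7, 5.5]
opening: 0.131
```

jog_arm(
  hand=[0,0,1,1,1],
  offset=[
    [0,0,0],
    [0,0,0],
    [0,0,0],
    [0,0,0],
    [0,0,0],
  ],
  yaw=[0,0,0,0,0],
)

```text
time: 9.55
tool_pos: [0.5764, 0.1796, 0.0311]
orientation: [3.073, -0.651, 0.0]
ft_force: [0.6, 1.0, -0.2]
opening: 0.764
```

Run:
```python
from h import *
rep()
```

```text
t 9.55 tcp [0.5764 0.1796 0.0311] jaw az -113.9 q6 2.181 open 0.7636421972811182 F [ 0.6  1.  -0.2] [-0.03  0.01 -0.02]
delta units to grip [-0.017  0.019 -0.564]
```

The jaw turned 72.6° clockwise and has let go. Next I'll open fully, rise straight up and move aside.

jog_arm(
  hand=[1,1,1,1,1],
  offset=[
    [0,0,0],
    [0,0,0],
    [0,0,-0.4],
    [0,0,-0.6],
    [0,0,-0.8],
  ],
  yaw=[0,0,0,0,0],
)

```text
time: 10.18
tool_pos: [0.5758, 0.1794, 0.1396]
orientation: [3.073, -0.65, -0.003]
ft_force: [0.0, -0.4, 0.1]
opening: 1.0
```

jog_arm(
  hand=[1,1,1],
  offset=[
    [0,0,-0.8],
    [0,0,-0.4],
    [0,0,0],
  ],
  yaw=[0,0,0],
)

```text
time: 10.55
tool_pos: [0.5769, 0.1797, 0.2128]
orientation: [-3.072, 0.65, -0.005]
ft_force: [-1.4, 0.1, -0.5]
opening: 1.003
```

Run:
```python
from h import *
rep()
a=cv2.resize(robot.camera("scene"),(400,300))
b=cv2.resize(robot.camera("wrist"),(400,300))
cv2.imwrite("pics/f1.png",np.hstack([a,b]))
```

```text
t 10.55 tcp [0.5769 0.1797 0.2128] jaw az -113.9 q6 2.181 open 1.002933443601 F [-1.4  0.1 -0.5] [-0.03 -0.01  0.07]
delta units to grip [-0.031  0.028  2.464]
```

View pics/f1.png

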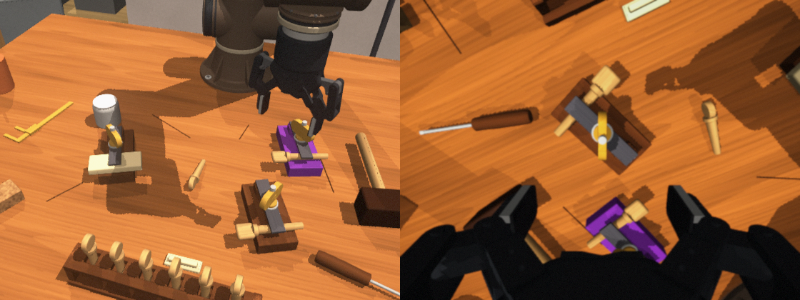

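The plate stayed aligned with the turned jaws: in the wrist view its wings run vertically, so the nut sits about 72° clockwise of where it started. The gripper is clear, and the slab and purple jigs look unchanged.

```bash
python3 -c "
from rig import robot
print(robot.hand_in())"
```

```text
the job is handed in; nothing more can be done
None
```

I loosened the wing nut on the dark jig that holds the peg by about 72° clockwise, let go of it and handed the job in at about 10.6 s. I never tightened it.

- **Last checks:** the jaws turned from -41.3° to -113.9°, and after I let go the nut's wings still lined up with them. The gripper is open and clear of the nut, and the slab jig, the purple jig and everything else look undisturbed. I judged the final nut angle by eye in a small picture and did not measure it again.
- **Forces:** readings at the end of each move stayed below about 10 N.
- **What disagreed:** the first close shut on air (opening 0). The pictures showed the finger ends about 40 mm behind the stated TCP, so I opened, went 36 mm lower and closed again, this time gripping the plate at about 12 mm.

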